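Park the coarse focus ring and keep the fine focus

TASK

Two grey control boxes stand on the bench: the inspection camera's focus control with a coarse ring and a smaller fine knob stacked on the same axis, and a light dimmer with one plain knob. On the focus control, turn only the big outer coarse ring until its white pointer line stands at the long bar mark on the front of its box, then let go. Leave the small inner fine knob and the dimmer knob as they are set.

Things in the scene. Friction and masses are not known exactly. Their poses are not given: they have to be found in the camera images.
- coarse_ring (a joint): Angle of the big outer coarse ring, rad. 0: its white pointer line is at the long black bar mark (13 x 5 mm; the other marks are short thin ticks) on the front of the box top. Grows counter-clockwise from above; starts at 0.6 to 1.2, so turn it clockwise. End stops at -1.0 and 1.6. Stiff (0.06 N m), stays where it is left.
- coarse_grip (a point): On the common vertical axis of both focus knobs, half-way up the coarse ring, 57 mm over the bench; turns with the ring, -x along its white pointer line, z up. Ring: round, ribbed, black, 46 mm diameter, 30 mm high, grip it across at any yaw; its underside is 2 mm over a flat grey box, 84 x 84 x 40 mm high, fixed to the bench. The fine knob stands on its middle.
- fine_mark (a point): Upper end of the white pointer line of the small inner fine knob, at its rim, 11.5 mm from the common axis. The knob is black, round, 23 mm diameter, 14 mm high, on top of the coarse ring (from 1 to 15 mm above the ring's top). It turns easily by itself and is not driven by the coarse ring.
- dimmer_mark (a point): Rim end of the white pointer line on top of the dimmer's knob, 23 mm from that knob's axis. The dimmer is a like grey box, 84 x 84 x 40 mm high, fixed to the bench, with one plain black knob, 46 mm diameter, 36 mm high, nothing on top of it. The boxes may stand either way round, the two knob axes at least 140 mm apart.
Not all that is in view belongs to the job. What is shaped like the part that bears coarse_ring but green is not meant.

How it is judged:
By the outcome, as a careful person would: the job done as asked, in the order asked, and still so for the second after the job is handed in, with the robot touching nothing.
It also fails if it takes over 29 s, if anything falls off the work surface, if the arm or the gripper's body presses on something with over 40 N, if the wrist force passes 120 N, or if a joint passes its speed limit or range.

ROBOT

A 6-joint arm with a two-finger parallel gripper is mounted at the origin on a cart in front of the work surface, level with it; the furniture and walls round the work are solid. World frame = base frame: x ahead of the robot, y to its left, z up, the work surface at z = 0. Lengths are in m, angles in rad, forces in N, time in s.
With the tool pointing down it reaches from about 0.25 to 0.775 m from the base axis. Payload 4 kg.
Tool frame: the origin (TCP) lies midway between the tips of the shut fingers; the grasp point (between the pads) lies 19 mm behind it (robot.pinch_z is the distance from the TCP to the grasp point, in m); x points along the fingers, y is the direction in which the jaws open and shut, and the axes are right-handed (so a half turn about x gives the same grasp; the last joint's range is limited). The gripper opens to 94 mm and grips with 3 to 60 N. Pads are 16 mm wide; open, the fingers measure 119 mm over their backs; the gripper's body (75 mm by 177 mm) begins 78 mm behind the grasp point.
Start: joints at [-1.225, 0.087, 1.371, -0, 1.684, -0.103], TCP at [0.239, -0.496, 0.206] pointing down, gripper open.
Joint ranges: [-3.1, 3.1], [-0.76, 2.03], [0.27, 2.55], [-1.08, 4.22], [0.17, 2.65], [-2.57, 2.57]. Speed limits (rad/s): [2.79, 2.79, 3.14, 3.14, 3.14, 3.14].

INTERFACE

Orientations are given as [roll, pitch, yaw] about the fixed x, y, z axes, in that order (R = Rz(yaw) Ry(pitch) Rx(roll)).
In Python, from bench import robot, imaging gives the robot as it stands. The module is installed in compiled form; this text tells all that it offers.
- The arm moves only by the tool drive_tool, never from a script. Its argument "commands" is a list that holds one entry, the list of rows, each a list of 4 numbers: the shift along the tool's x, y, z as a fraction of full scale, then the turn about the tool's x as a fraction of full scale. A call has 1 to 20 rows; each row shifts and turns the commanded pose from where the row before left it, along the tool's axes as they then stand; what a row does not reach is not made up. Full scale, the value 1, is 0.25 m for a shift and 360 degrees for a turn. A row lasts 1/10 s, in which the tool goes at most 50 mm and 8.59 degrees, less where a joint would pass 70% of its speed; a pose out of reach is approached as far as the arm can. A call with a number of a shift or a turn outside -1 to 1 is refused whole. A call with a gripper value outside its range is refused whole. "grip" is the opening, from 0 (shut) to 1 (fully open), set as the call begins (left out, the last holds). The fingers move at their own pace and stop on an object; the grip force is fixed at half the most. Time passes only in rows, so rows that do not move let the fingers close. It gives the time, the measured TCP pose, the force and the opening at its end, in the units of the state.
- robot.get_obs(): the state, without advancing time (a new reading comes with each control period).
- imaging.snapshot(name): name is "scene" or "side" or "wrist"; returns a dict with "pixels" (420x560x3 uint8, red, green, blue), "z_map" (420x560 float32, m along the optical axis (not along the pixel's ray), 0 where there is no reading), "mtx" (3x3 intrinsics, pixels), "extrinsics" (4x4, takes a point from world to camera coordinates). Camera axes: x right, y up, looking along -z (the intrinsics and any distortion apply to the point x, -y, -z); pixel columns grow to the right and rows downward; lengths in m; the calibration is good to about 2 mm. A picture is of the moment at which its call begins.
- robot.close_job(): hands the job in, once; it reports no verdict.
The state is a dict: "time": time; "joint_positions": joint angles; "qvel": joint speeds; "joint_torque": joint torques, N m; "tool_pos": TCP position; "ee_rot": TCP orientation; "wrist_force": force on the tool from outside, world axes, zero at the start; "wrist_torque": the same for the moment, N m; "width": finger opening in m.
Only numpy, scipy, OpenCV 4.12 (cv2) and the standard library are available. Lean on these libraries where they do the work, as an engineer would, in place of code of your own. Each camera call takes 0.05 s, during which the arm holds its last target.

## Working session

There is one attempt and no reset: what is moved stays moved. The work goes in short steps, Python scripts to look and compute and a tool call to move; the robot and the scene stay as the last step left them, time stands still between calls to the robot, and variables do not carry over. Pictures are saved under pics/ and viewed, and the job is handed in when it is done.

Besides the shell and the picture viewer there is one more tool, called after "Request:" in YAML: its name, and indented under it one key for each argument. drive_tool: Moves the arm, as the interface text tells. Shift numbers are shares of 0.25 m and turn numbers shares of 360 degrees, none past 1 either way. Its arguments: {"type":"object","properties":{"commands":{"type":"array","items":{"type":"array","items":{"type":"array","items":{"type":"number","minimum":-1,"maximum":1}}}},"grip":{"type":"number"}},"required":["commands"]}

```bash
mkdir -p pics; python3 - <<'E'
from bench import robot, imaging
import cv2,numpy as np
o=robot.get_obs(); print(o)
for n in ["scene","side","wrist"]:
    s=imaging.snapshot(n); cv2.imwrite(f"pics/{n}0.png",s["pixels"][:,:,::-1]); np.savez(f"{n}0.npz",**s)
    print(n,s["mtx"],s["extrinsics"])
E
```

```text
{'time': 0.0, 'joint_positions': array([-1.22509232e+00,  8.79744169e-02,  1.37221523e+00, -2.72950664e-05,
        1.68358486e+00, -1.03086576e-01]), 'qvel': array([-0.00221019,  0.00108238, -0.00141383, -0.00078858,  0.00014546,
        0.0001224 ]), 'joint_torque': array([ 5.96194732e-04, -3.40174198e+01, -3.02434158e+01,  7.17029767e-02,
        3.28429160e-02, -1.71372676e-04]), 'tool_pos': array([ 0.23844447, -0.4950344 ,  0.20431336]), 'ee_rot': array([-1.66144991,  1.56861431,  1.92893028]), 'wrist_force': array([ 0.15555406,  0.17160155, -0.32066312]), 'wrist_torque': array([ 0.0199877 , -0.01547133, -0.01087466]), 'width': 0.09412981460732246}
scene [[510.71098644   0.         288.35443971]
 [  0.         510.71098644 210.32248143]
 [  0.           0.           1.        ]] [[ 0.61580503 -0.7878932   0.0029104  -0.42812889]
 [ 0.4165727   0.32871764  0.84759182 -0.19674323]
 [-0.66876854 -0.52073891  0.53064077 -1.11588918]
 [ 0.          0.          0.          1.        ]]
side [[426.94509273   0.         281.9953303 ]
 [  0.         426.94509273 218.35121108]
 [  0.           0.           1.        ]] [[ 0.88084275 -0.47336983  0.00608754 -0.4844003 ]
 [ 0.17665906  0.34060148  0.92346208 -0.09277766]
 [-0.43921251 -0.81234946  0.38364141 -1.09975405]
 [ 0.          0.          0.          1.        ]]
wrist [[340.63084342   0.         276.85255554]
 [  0.         340.63084342 209.97473618]
 [  0.           0.           1.        ]] [[ 0.43470218 -0.90057164 -0.00217794 -0.54959735]
 [ 0.8640625   0.41775856 -0.28084477  0.02911906]
 [ 0.25383068  0.12020195  0.95975074 -0.39150929]
 [ 0.          0.          0.          1.        ]]
```

View pics/scene0.png

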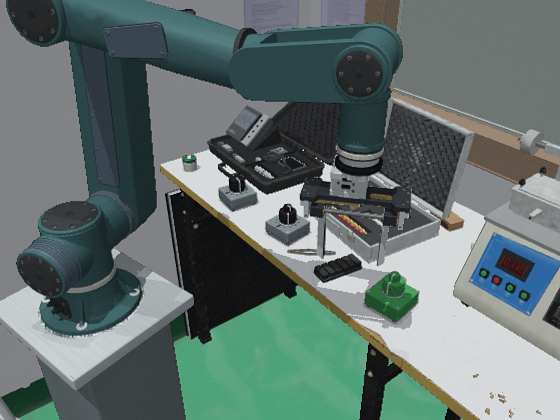

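View pics/side0.png

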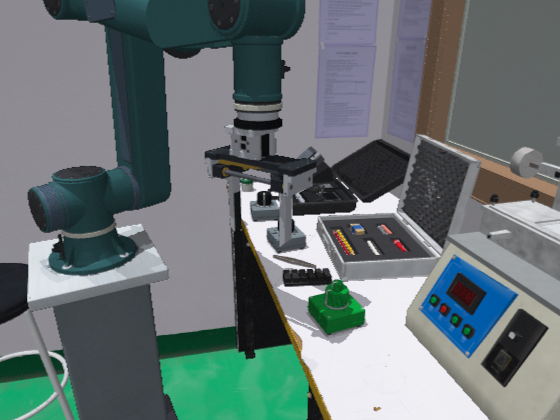

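View pics/wrist0.png

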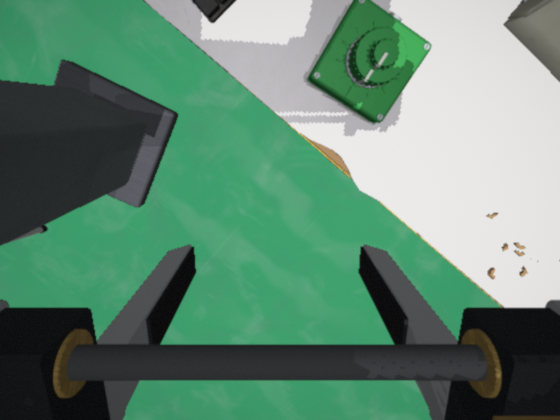

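The scene view shows three candidates: a grey box at (238,190), a grey box at (287,225) and a green decoy at (391,297). The wrist camera sees only the green one so far. Next I'll crop and enlarge the two grey boxes.

```bash
python3 - <<'E'
import cv2,numpy as np
i=cv2.imread("pics/scene0.png")[155:255,205:320]
a=cv2.resize(i,None,fx=5,fy=5,interpolation=cv2.INTER_CUBIC); cv2.imwrite("pics/c0.png",a)
s=np.load("scene0.npz")
K,E=s["mtx"],s["extrinsics"]
for (u,v) in [(238,182),(236,200),(288,213),(287,230),(391,297)]:
    d=s["z_map"][v,u]; c=np.array([(u-K[0,2])/K[0,0]*d,-(v-K[1,2])/K[1,1]*d,-d])
    print(u,v,E[:3,:3].T@(c-E[:3,3]))
E
```

```text
238 182 [0.49327237 0.01966868 0.07473065]
236 200 [0.46505597 0.00366231 0.03575468]
288 213 [ 0.45750138 -0.18441214  0.07081979]
287 230 [ 0.43147487 -0.20169989  0.04018509]
391 297 [ 0.36579088 -0.52818587  0.04457006]
```

View pics/c0.png

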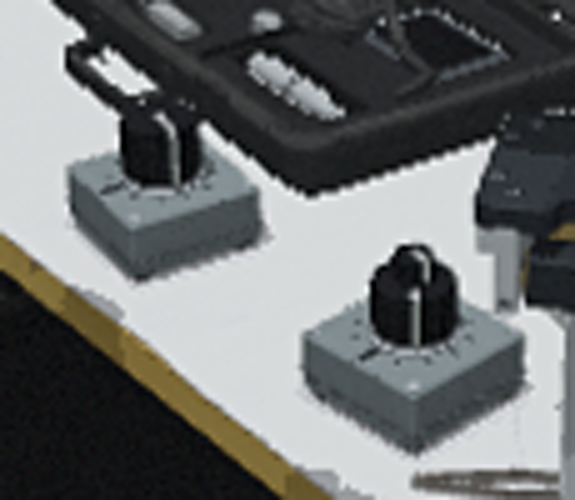

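Focus control: the grey box at scene (287,225), with the stacked knob. The dimmer is at (238,190) with a single plain knob, and the green one at (391,297) is not meant. Next I'll work out the wrist camera geometry and the move.

```bash
cat > h.py <<'E'
import cv2,numpy as np
from scipy.spatial.transform import Rotation as Ro
def cam(s):
    E=s["extrinsics"]; R=E[:3,:3]; return R, -R.T@E[:3,3]
def ray(s,u,v,z):
    R,c=cam(s);K=s["mtx"]; d=R.T@np.array([(u-K[0,2])/K[0,0],-(v-K[1,2])/K[1,1],-1]); return c+d*(z-c[2])/d[2]
def proj(s,p):
    E=s["extrinsics"];K=s["mtx"];q=E[:3,:3]@np.asarray(p)+E[:3,3]
    return K[0,0]*q[0]/-q[2]+K[0,2], K[1,1]*-q[1]/-q[2]+K[1,2]
def tool(o): return Ro.from_euler("xyz",o["ee_rot"]).as_matrix()
E
python3 - <<'E'
from h import *
from bench import robot
o=robot.get_obs();T=tool(o);print(T)
s=np.load("wrist0.npz");R,c=cam(s);print("cam in tool",T.T@(c-o["tool_pos"]), "view dir tool",T.T@-R[2])
s=np.load("scene0.npz")
p=np.array([.46,-.185,.2]); print("shift tool/0.25",T.T@(p-o["tool_pos"])/.25)
print(ray(s,289,207,.087),ray(s,288,214,.072))
E
```

```text
[[-5.95766524e-04  4.33896683e-01 -9.00962438e-01]
 [ 1.55049970e-03 -9.00961114e-01 -4.33897070e-01]
 [-9.99998621e-01 -1.65544334e-03 -1.35994205e-04]]
cam in tool [-0.17813847  0.00046725 -0.08249864] view dir tool [ 9.59714262e-01 -2.50194585e-04  2.80977708e-01]
shift tool/0.25 [ 0.0197301  -0.73327139 -1.33658595]
[ 0.46107738 -0.18474872  0.087     ] [ 0.45233739 -0.18844932  0.072     ]
```

```bash
python3 - <<'E'
from h import *
for n in ["scene","side"]:
    s=np.load(n+"0.npz");R,c=cam(s);K=s["mtx"];D=s["z_map"]
    v,u=np.mgrid[:420,:560]
    P=np.stack([(u-K[0,2])/K[0,0]*D,-(v-K[1,2])/K[1,1]*D,-D],-1); W=(P-cam(s)[0]@(-0*c)-s["extrinsics"][:3,3])@R
    m=(D>0)&(W[...,2]>.1)&(W[...,0]>.3)&(W[...,0]<.75)&(W[...,1]>-.6)&(W[...,1]<.2)
    Q=W[m]
    for x in np.arange(.3,.75,.05):
        row=[]
        for y in np.arange(-.6,.2,.05):
            k=(Q[:,0]>=x)&(Q[:,0]<x+.05)&(Q[:,1]>=y)&(Q[:,1]<y+.05); row.append("%.2f"%Q[k,2].max() if k.sum()>2 else " -  ")
        print("%.2f"%x,*row)
E
```

```text
0.30 0.34 0.58  -    -    -    -    -    -    -    -    -    -    -    -    -    -  
0.35  -    -    -    -    -    -    -    -    -    -    -    -    -    -    -    -  
0.40  -    -    -    -    -    -    -    -    -    -    -    -    -    -    -    -  
0.45  -    -    -    -    -    -    -    -    -    -    -    -    -    -    -    -  
0.50  -    -    -    -    -    -    -    -    -    -    -    -    -    -    -    -  
0.55  -    -    -    -    -    -    -    -    -    -    -    -    -    -    -    -  
0.60  -    -    -    -    -    -    -    -    -    -    -    -    -    -    -    -  
0.65  -    -    -    -    -    -    -    -    -    -    -    -    -    -    -    -  
0.70  -   0.28 0.28 0.23  -    -    -    -    -    -    -    -    -    -   0.13 0.12
0.30 0.34 0.56  -    -    -    -    -    -    -    -    -    -    -    -    -    -  
0.35  -    -    -    -    -    -    -    -    -    -    -    -    -    -    -    -  
0.40  -    -    -    -    -    -    -    -    -    -    -    -    -    -    -    -  
0.45  -    -    -    -    -    -    -    -    -    -    -    -    -    -    -    -  
0.50  -    -    -    -    -    -    -    -    -    -    -    -    -    -    -    -  
0.55  -    -    -    -    -    -    -    -    -    -    -    -    -    -    -    -  
0.60  -    -    -    -    -    -    -    -    -    -    -    -    -    -    -    -  
0.65  -    -    -    -    -    -    -    -    -    -    -    -    -    -    -    -  
0.70  -   0.28 0.28 0.22  -    -    -    -    -    -    -    -    -    -    -    -
```

The path at z=0.2 is clear.

Request:
drive_tool:
  commands:
    - [[0,-0.061,-0.111,0],[0,-0.061,-0.111,0],[0,-0.061,-0.111,0],[0,-0.061,-0.111,0],[0,-0.061,-0.111,0],[0,-0.061,-0.111,0],[0,-0.061,-0.111,0],[0,-0.061,-0.111,0],[0,-0.061,-0.111,0],[0,-0.061,-0.111,0],[0,-0.061,-0.111,0],[0,-0.061,-0.111,0],[0,0,0,0],[0,0,0,0],[0,0,0,0]]
  grip: 1

```text
time: 1.65
tool_pos: [0.4587, -0.1869, 0.2053]
ee_rot: [0.092, 1.57, -2.602]
wrist_force: [-0.3, 0.2, -0.1]
width: 0.0939
```

```bash
python3 - <<'E'
from h import *
from bench import robot, imaging
o=robot.get_obs(); print(o["time"],o["tool_pos"],o["ee_rot"],o["joint_positions"])
for n in ["wrist"]:
    s=imaging.snapshot(n); cv2.imwrite(f"pics/{n}1.png",s["pixels"][:,:,::-1]); np.savez(f"{n}1.npz",**s)
E
```

```text
1.65 [ 0.45872076 -0.18688559  0.20525519] [ 0.09156184  1.5699939  -2.60209481] [-5.00898909e-01 -3.46610674e-02  1.49588284e+00 -6.96386028e-04
  1.68077679e+00  6.21885124e-01]
```

View pics/wrist1.png

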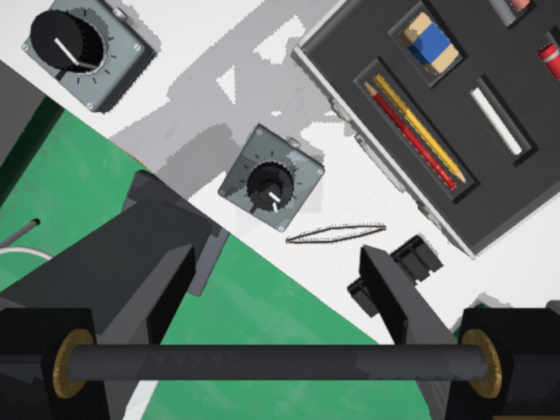

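The wrist view shows the focus control with its stacked knob at about (270,187) and the dimmer at (66,40). I'll enlarge the focus control.

```bash
python3 - <<'E'
import cv2
i=cv2.imread("pics/wrist1.png")[120:235,210:330]
cv2.imwrite("pics/c1.png",cv2.resize(i,None,fx=5,fy=5,interpolation=cv2.INTER_CUBIC))
E
```

```text
(no output)
```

View pics/c1.png

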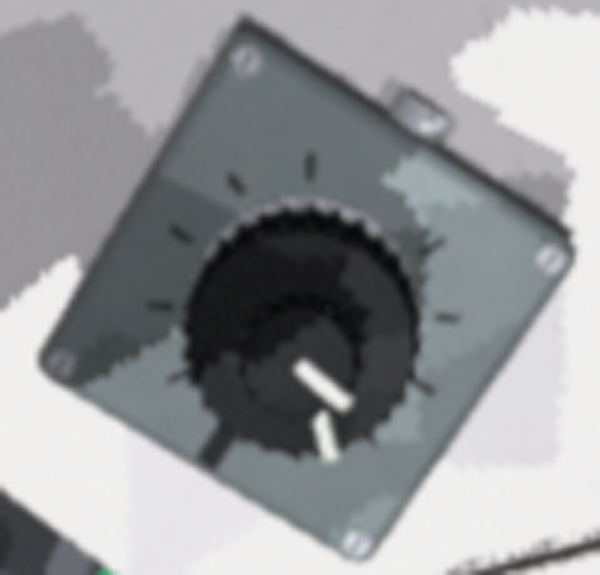

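```bash
python3 - <<'E'
from h import *
from bench import robot
s=dict(np.load("wrist1.npz")); f=lambda x,y:((x+.5)/5-.5+210,(y+.5)/5-.5+120)
sc=np.array([ray(s,*f(*p),.040) for p in [(246,62),(551,259),(359,543),(62,365)]])
C=sc.mean(0); print("centre",C, np.linalg.norm(sc-C,axis=1), [np.linalg.norm(sc[i]-sc[i-1]) for i in range(4)])
def pol(p,c=C): d=(p-c)[:2]; return np.hypot(*d)*1000, np.degrees(np.arctan2(d[1],d[0]))
for n,p,z in [("bar in",(228,432),.04),("bar out",(208,462),.04),("ring in",(320,412),.072),("ring out",(330,458),.072),("fine in",(300,365),.087),("fine out",(348,405),.087)]:
    print(n,pol(ray(s,*f(*p),z)))
ft=(303,355)
print("fine centre guess", ray(s,*f(306,368),.087))
# ring white blob
px=s["pixels"].astype(int); 
for z in (.072,): print("proj ring centre",[ (v) for v in proj(s,[*C[:2],z])], np.array(proj(s,[*C[:2],.087])))
# front normal
n=sc[[2,3]].mean(0)-C; print("front dir",np.degrees(np.arctan2(n[1],n[0])))
# side of box normal dirs
for i in range(4):
    m=(sc[i]+sc[i-1])/2-C; print(np.degrees(np.arctan2(m[1],m[0])))
o=robot.get_obs();T=tool(o); print("jaw dir",np.degrees(np.arctan2(T[1,1],T[0,1])), "shift",T.T@(np.array([*C[:2],.046])-o["tool_pos"]))
# circle fit of dark ring at top plane: rectified
i=np.zeros((600,600,3),np.uint8)
g=np.array([[*C[:2]+np.array(q)*.05,.072] for q in [(-1,1),(1,1),(1,-1),(-1,-1)]])
H,_=cv2.findHomography(np.array([proj(s,p) for p in g]),np.array([(0,0),(600,0),(600,600),(0,600)],float))
w=cv2.warpPerspective(s["pixels"][:,:,::-1].copy(),H,(600,600),flags=cv2.INTER_CUBIC); 
cv2.circle(w,(300,300),138,(0,0,255),1); cv2.imwrite("pics/r1.png",w)
E
```

```text
centre [ 0.46656765 -0.17642487  0.04      ] [0.05143073 0.05139269 0.05140083 0.051499  ] [np.float64(0.0726493771303469), np.float64(0.07286117801119876), np.float64(0.07245624715223982), np.float64(0.07296901297492273)]
bar in (np.float64(30.202113992417157), np.float64(173.34832785390293))
bar out (np.float64(38.06176615399309), np.float64(173.132202789894))
ring in (np.float64(13.042481703392939), np.float64(-139.00636906799824))
ring out (np.float64(22.310658072699322), np.float64(-140.48797379232653))
fine in (np.float64(0.14590994251290354), np.float64(11.479449319784731))
fine out (np.float64(11.271754813564344), np.float64(-104.31811076353765))
fine centre guess [ 0.46667849 -0.17759868  0.087     ]
proj ring centre [np.float64(269.89275786417835), np.float64(189.0158448879316)] [269.56080581 192.75407972]
front dir 173.2713381007693
83.30485573902116
-6.728661899230745
-96.69514426097884
173.2713381007693
jaw dir -64.36909805474123 shift [ 0.15932731 -0.00618094 -0.01180952]
```

View pics/r1.png

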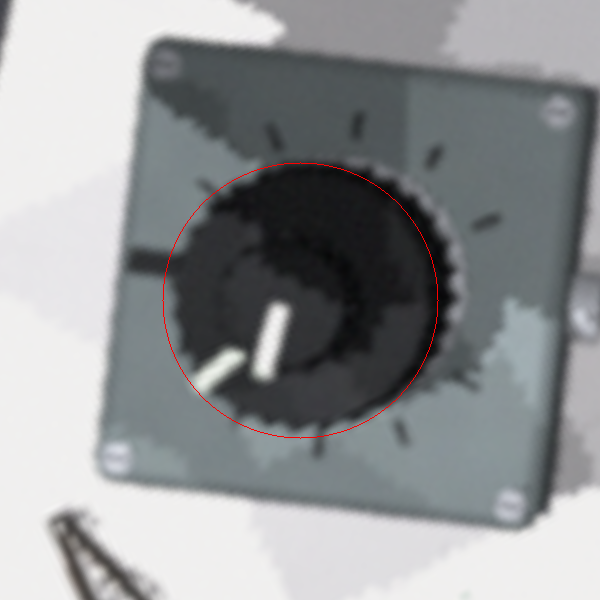

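The geometry checks out: screw spacing is a square of 72.7 mm, the bar is at 173.2° and the ring pointer at about 220°. So the ring needs about 47° clockwise, which is +x tool turn. I'll centre and descend partway.

Request:
drive_tool:
  commands:
    - [[0,-0.025,-0.047,0],[0.08,0,0,0],[0.08,0,0,0],[0.08,0,0,0],[0.08,0,0,0],[0.08,0,0,0],[0,0,0,0],[0,0,0,0],[0,0,0,0]]

```text
time: 2.6
tool_pos: [0.468, -0.1759, 0.107]
ee_rot: [2.243, 1.568, -0.45]
wrist_force: [0.3, 0.2, 0.2]
width: 0.0936
```

```bash
python3 - <<'E'
from h import *
from bench import robot, imaging
o=robot.get_obs(); print(o["time"],o["tool_pos"],o["wrist_force"]); T=tool(o)
for n in ["wrist","scene"]:
    s=imaging.snapshot(n); cv2.imwrite(f"pics/{n}2.png",s["pixels"][:,:,::-1]); np.savez(f"{n}2.npz",**s)
print("jaw dir",np.degrees(np.arctan2(T[1,1],T[0,1])),"shift",T.T@(np.array([.4666,-.1764,.047])-o["tool_pos"])/.25)
E
```

```text
2.6 [ 0.46801064 -0.17593009  0.10696638] [0.28042378 0.15688651 0.18076956]
jaw dir -64.30738764622241 shift [ 0.23985382 -0.00123324  0.00628205]
```

View pics/wrist2.png

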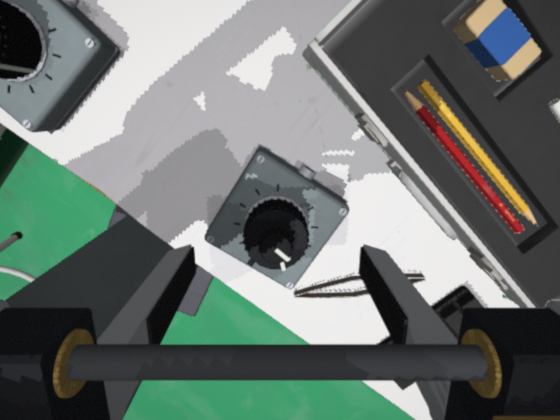

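The ring is at about (276,233), centred between the fingers at u≈277. I'll remeasure from this closer view.

```bash
python3 - <<'E'
import cv2
i=cv2.imread("pics/wrist2.png")[135:300,195:360]
cv2.imwrite("pics/c2.png",cv2.resize(i,None,fx=3.6,fy=3.6,interpolation=cv2.INTER_CUBIC))
E
```

```text
(no output)
```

View pics/c2.png

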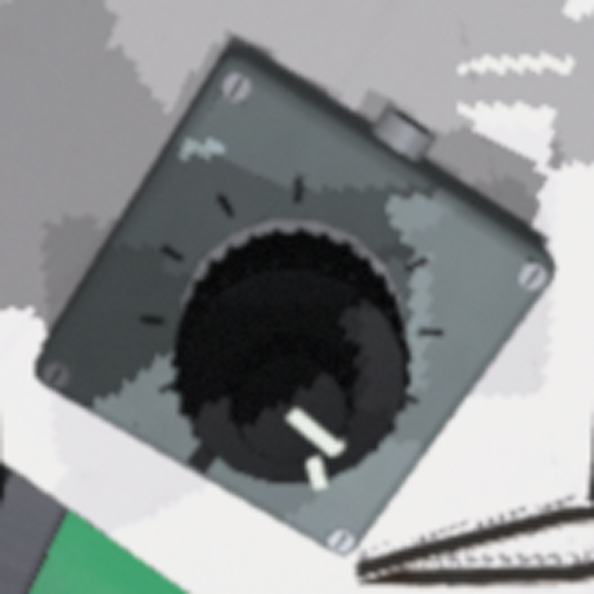

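```bash
python3 - <<'E'
from h import *
from bench import robot
s=dict(np.load("wrist2.npz")); k=3.6;f=lambda x,y:((x+.5)/k-.5+195,(y+.5)/k-.5+135)
sc=np.array([ray(s,*f(*p),.040) for p in [(236,88),(533,275),(342,541),(56,375)]])
C=sc.mean(0); print("centre",C, np.linalg.norm(sc-C,axis=1)*1e3)
def pol(p,c=C): d=(p-c)[:2]; return np.hypot(*d)*1000, np.degrees(np.arctan2(d[1],d[0]))
for n,p,z in [("bar out",(203,468),.04),("ring in",(312,458),.072),("ring out",(319,488),.072),("fine in",(290,413),.087),("fine out",(338,450),.087)]:
    print(n,pol(ray(s,*f(*p),z)))
o=robot.get_obs();T=tool(o);print("shift",T.T@(np.array([*C[:2],.047])-o["tool_pos"])/.25)
E
```

```text
centre [ 0.46674709 -0.17627497  0.04      ] [51.42445364 51.5885049  51.70153128 51.56179238]
bar out (np.float64(38.044522980519154), np.float64(175.0117454721454))
ring in (np.float64(15.96503902654998), np.float64(-140.25414189085876))
ring out (np.float64(22.358317312153062), np.float64(-140.7443755606543))
fine in (np.float64(0.2487567362770558), np.float64(110.25194393656815))
fine out (np.float64(10.77495171608231), np.float64(-104.77364341902698))
shift [ 0.24012836 -0.00147975  0.00571061]
```

Request:
drive_tool:
  commands:
    - [[0.06,-0.0015,0.0057,0],[0.06,0,0,0],[0.06,0,0,0],[0.06,0,0,0],[0,0,0,0],[0,0,0,0]]
  grip: 1

```text
time: 3.3
tool_pos: [0.4661, -0.176, 0.0463]
ee_rot: [2.188, 1.57, -0.505]
wrist_force: [0.8, -0.0, -0.2]
width: 0.094
```

Request:
drive_tool:
  commands:
    - [[0,0,0,0],[0,0,0,0],[0,0,0,0],[0,0,0,0],[0,0,0,0],[0,0,0,0],[0,0,0,0],[0,0,0,0]]
  grip: 0

```text
time: 4.1
tool_pos: [0.4658, -0.176, 0.0455]
ee_rot: [1.633, 1.57, -1.06]
wrist_force: [0.3, -0.9, -0.9]
width: 0.0454
```

```bash
python3 - <<'E'
from h import *
from bench import robot
o=robot.get_obs();T=tool(o);print(o["time"],o["tool_pos"],o["wrist_force"],o["wrist_torque"],o["width"],"jaw",np.degrees(np.arctan2(T[1,1],T[0,1])))
E
```

```text
4.1 [ 0.46582394 -0.17603823  0.04553298] [ 0.3110899  -0.90468977 -0.86850325] [-0.19131469 -0.06963144  0.05105099] 0.04540490108171317 jaw -64.28967632635496
```

Width is 45 mm on the ring and the forces are low. Now the clockwise turn.

Request:
drive_tool:
  commands:
    - [[0,0,0,0.0115],[0,0,0,0.0115],[0,0,0,0.0115],[0,0,0,0.0115],[0,0,0,0.0115],[0,0,0,0.0115],[0,0,0,0.0115],[0,0,0,0.0115],[0,0,0,0.0115],[0,0,0,0.0115],[0,0,0,0.0135],[0,0,0,0],[0,0,0,0],[0,0,0,0],[0,0,0,0]]
  grip: 0

```text
time: 5.6
tool_pos: [0.4658, -0.1759, 0.0455]
ee_rot: [2.495, 1.57, -1.005]
wrist_force: [0.7, -1.0, -0.9]
width: 0.0453
```

```bash
python3 - <<'E'
from h import *
from bench import robot,imaging
o=robot.get_obs();T=tool(o);print(o["time"],o["tool_pos"],o["wrist_force"],o["wrist_torque"],o["width"],"jaw",np.degrees(np.arctan2(T[1,1],T[0,1])))
s=imaging.snapshot("wrist"); cv2.imwrite("pics/wrist3.png",s["pixels"][:,:,::-1]); np.savez("wrist3.npz",**s)
E
```

```text
5.6 [ 0.46578898 -0.17589888  0.04548911] [ 0.69514684 -1.03309259 -0.94994952] [-0.13638102 -0.14032091  0.0472989 ] 0.045284548888758075 jaw -110.50063978441881
```

View pics/wrist3.png

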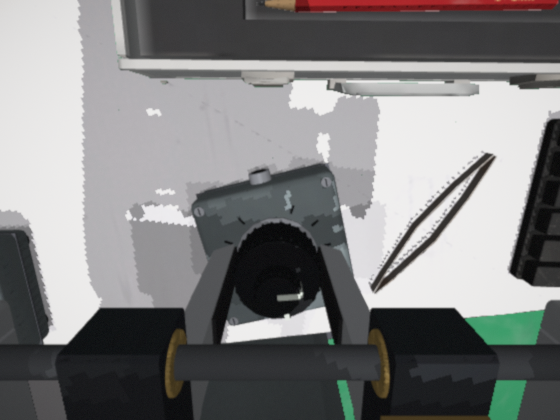

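The jaws turned 46.2° with no sign of slip, and the ring line now shows at about (286,317). I'll let go, rise and check.

Request:
drive_tool:
  commands:
    - [[0,0,0,0],[0,0,0,0],[0,0,0,0],[0,0,0,0],[0,0,0,0],[0,0,0,0],[0,0,0,0],[-0.08,0,0,0],[-0.08,0,0,0],[-0.08,0,0,0],[-0.08,0,0,0],[-0.08,0,0,0],[0,0,0,0],[0,0,0,0],[0,0,0,0]]
  grip: 1

```text
time: 7.15
tool_pos: [0.4649, -0.1754, 0.1439]
ee_rot: [-0.092, 1.568, 2.691]
wrist_force: [0.6, 0.7, -0.2]
width: 0.0939
```

```bash
python3 - <<'E'
from h import *
from bench import robot,imaging
o=robot.get_obs();print(o["time"],o["tool_pos"],o["wrist_force"],o["width"])
s=imaging.snapshot("wrist"); cv2.imwrite("pics/wrist4.png",s["pixels"][:,:,::-1]); np.savez("wrist4.npz",**s)
u,v=map(int,proj(s,[.4667,-.1763,.06])); x0,y0=u-75,v-75; print(x0,y0)
i=s["pixels"][y0:y0+150,x0:x0+150,::-1]
cv2.imwrite("pics/c4.png",cv2.resize(i,None,fx=4,fy=4,interpolation=cv2.INTER_CUBIC))
E
```

```text
7.15 [ 0.46490737 -0.17537301  0.14391422] [ 0.63830622  0.72605781 -0.15321286] 0.09392490701152666
202 139
```

View pics/c4.png

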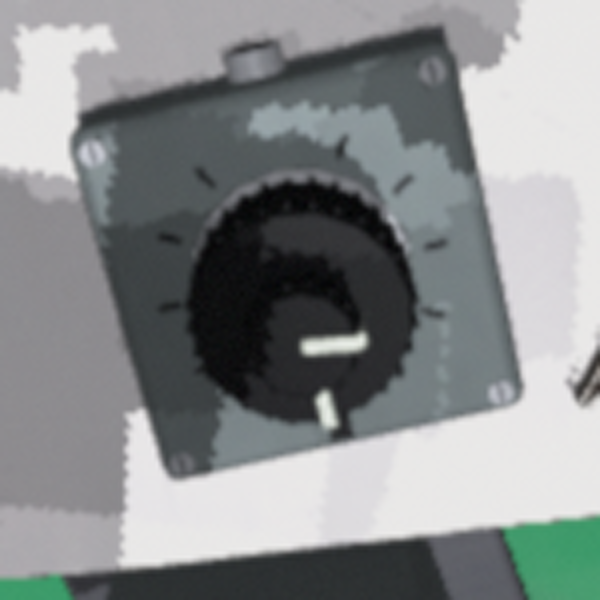

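```bash
python3 - <<'E'
from h import *
s=dict(np.load("wrist4.npz")); k=4;f=lambda x,y:((x+.5)/k-.5+202,(y+.5)/k-.5+139)
sc=np.array([ray(s,*f(*p),.040) for p in [(92,152),(432,70),(501,392),(181,463)]])
C=sc.mean(0); print("centre",C, np.linalg.norm(sc-C,axis=1)*1e3)
n=sc[[2,3]].mean(0)-C; print("front",np.degrees(np.arctan2(n[1],n[0])))
def pol(p,c=C): d=(p-c)[:2]; return np.hypot(*d)*1000, np.degrees(np.arctan2(d[1],d[0]))
for n,p,z in [("bar out",(342,432),.04),("ring in",(323,393),.072),("ring out",(330,427),.072),("fine in",(302,348),.087),("fine out",(366,341),.087)]:
    print(n,pol(ray(s,*f(*p),z)))
x=ray(s,*f(323,393),.072);y=ray(s,*f(330,427),.072);d=y-x;print("line dir",np.degrees(np.arctan2(d[1],d[0])))
E
```

```text
centre [ 0.46685408 -0.17628443  0.04      ] [51.48910842 51.54555038 51.63935879 51.56316337]
front 173.0368740782896
bar out (np.float64(37.51820130855683), np.float64(173.4373657219911))
ring in (np.float64(15.444566219156563), np.float64(175.26001960889707))
ring out (np.float64(22.73218016617935), np.float64(173.7880746966658))
fine in (np.float64(0.35906635191002817), np.float64(169.2976548812149))
fine out (np.float64(11.753207140927305), np.float64(-105.65136218138154))
line dir 170.67418907140333
```

The ring reads about 174° against the bar's 173.2°. I'll cross-check with a colour-mask centroid, and also check the dimmer, before handing in.

```bash
python3 - <<'E'
from h import *
from bench import imaging
C=np.array([.4667,-.1763])
L=[("w1",np.load("wrist1.npz")),("w2",np.load("wrist2.npz")),("w4",np.load("wrist4.npz"))]
for n,s in L:
    s=dict(s);g=cv2.cvtColor(s["pixels"],cv2.COLOR_RGB2GRAY).astype(float)
    v,u=np.mgrid[:420,:560]
    for nm,z,r0,r1,lo in [("ring",.072,14,21.5,1),("fine",.087,4,11,1),("bar",.040,31,37,0)]:
        K=s["mtx"];R,c=cam(s)
        d=np.stack([(u-K[0,2])/K[0,0],-(v-K[1,2])/K[1,1],-np.ones_like(u)],-1)@R
        W=c+d*((z-c[2])/d[...,2])[...,None]; q=W[...,:2]-C; r=np.hypot(q[...,0],q[...,1])*1e3; a=np.degrees(np.arctan2(q[...,1],q[...,0]))%360
        if nm=="bar": m=(r>r0)&(r<r1)&(abs(a-173.2)<10); w=np.clip(80-g,0,None)*m
        else:
            m=(r>r0)&(r<r1)&(a>120)&(a<290); w=np.clip(g-150,0,None)*m
            if nm=="ring": 
                exp=174 if n=="w4" else 219.7; w=w*(abs(a-exp)<15)
        print(n,nm,(w>0).sum(),"%.2f"%((w*a).sum()/w.sum()))
a0=np.load("scene0.npz")["pixels"]; s=imaging.snapshot("scene"); b=s["pixels"]
d=np.abs(a0.astype(int)-b)[155:212,212:262].max(-1); print("dimmer area changed px",(d>60).sum())
cv2.imwrite("pics/s5.png",cv2.resize(np.hstack([a0[155:255,205:320],b[155:255,205:320]])[:,:,::-1],None,fx=3.4,fy=3.4,interpolation=cv2.INTER_CUBIC))
E
```

```text
w1 ring 25 219.71
w1 fine 32 251.55
w1 bar 21 172.89
w2 ring 40 222.22
w2 fine 58 250.22
w2 bar 70 174.39
w4 ring 28 173.82
w4 fine 43 247.63
w4 bar 26 175.26
dimmer area changed px 14
```

View pics/s5.png

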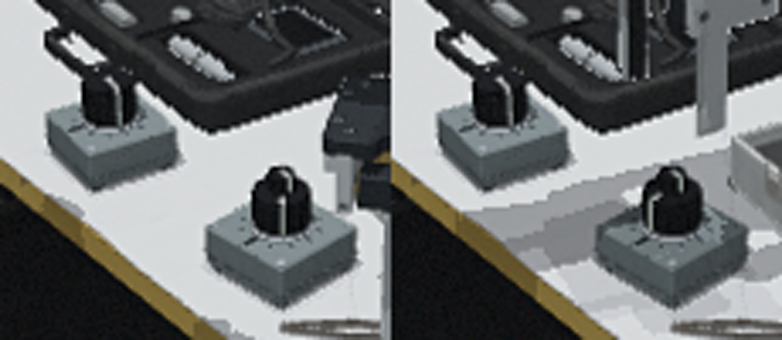

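```bash
python3 - <<'E'
from bench import robot
print(robot.close_job(), robot.get_obs()["time"])
E
```

```text
the job is handed in; nothing more can be done
the job is handed in; nothing more can be done
```

I gripped the focus control's coarse ring across its sides, turned it 46° clockwise to the long bar mark, let go and rose clear. The job is handed in, a little over 7 s into the 29 s.

- **Coarse ring:** the last wrist picture puts its pointer at 173.8°. The front face of the box, where the bar sits, is at 173.0–173.3°, so the ring is within about 1°. The bar itself read anywhere from 172.9° to 175.3° in different pictures, so I can't claim better than 1–2°.
- **Fine knob:** it appears unmoved. The outer end of its line read −104.3° and −104.8° before the turn and −105.7° after. A second check by colour mask disagreed somewhat, reading 251.6° and 250.2° before and 247.6° after. About 1.3° of that drift came before any contact, and an error of a few tenths of a millimetre in the centre would explain the rest.
- **Dimmer:** the gripper never went near it, and before-and-after views of its knob look the same; 14 pixels in that area changed.
- **Forces and position:** the wrist force readings stayed below about 2 N. The gripper was open, with the fingertips 57 mm above the top of the fine knob, when I handed in.

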